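# Push the parts bins back into line

### The job

Two of the five black parts bins in the row have been left pulled out. Using only your fingertips, push each of them straight back along the bench between its neighbours until it stands square against the plywood panel, in line with the rest. Do not lift or tip any bin, and leave the bins that are already home and everything else on the bench where they are.

Things in the scene. Friction and masses are not known exactly. Their poses are not given: they have to be found in the camera images.
- panel: upright fixed plywood panel, 620 mm long (its y), 15 mm thick, 90 mm high with the label strip along its top, behind the row of bins: the stop for their backs. Origin: on the bench, in its front face, at mid length. x points squarely into the panel, away from the robot: the direction in which the bins are pushed home.
- bin_a: loose black open-topped parts bin, 160 (x, front to back) x 100 (y) x 75 mm high, 0.25 to 0.5 kg with its parts; slides at a push of 1 to 4 N. Origin: centre of underside. Front: flat upright lip 36 mm high, outer face at x = -80 mm; back wall at x = +80; sides full height from x = -25 back. PULLED OUT: front 40 to 80 mm nearer the robot than home, askew up to 4 degrees. Its place in the row varies.
- bin_b: loose black open-topped parts bin, 160 (x, front to back) x 100 (y) x 75 mm high, 0.25 to 0.5 kg with its parts; slides at a push of 1 to 4 N. Origin: centre of underside. Front: flat upright lip 36 mm high, outer face at x = -80 mm; back wall at x = +80; sides full height from x = -25 back. PULLED OUT: front 40 to 80 mm nearer the robot than home, askew up to 4 degrees. Its place in the row varies.
- bin_c: loose black open-topped parts bin, 160 (x, front to back) x 100 (y) x 75 mm high, 0.25 to 0.5 kg with its parts; slides at a push of 1 to 4 N. Origin: centre of underside. Front: flat upright lip 36 mm high, outer face at x = -80 mm; back wall at x = +80; sides full height from x = -25 back. Already home against the panel: leave alone. Its place in the row varies.
- bin_d: loose black open-topped parts bin, 160 (x, front to back) x 100 (y) x 75 mm high, 0.25 to 0.5 kg with its parts; slides at a push of 1 to 4 N. Origin: centre of underside. Front: flat upright lip 36 mm high, outer face at x = -80 mm; back wall at x = +80; sides full height from x = -25 back. Already home against the panel: leave alone. Its place in the row varies.
- bin_e: loose black open-topped parts bin, 160 (x, front to back) x 100 (y) x 75 mm high, 0.25 to 0.5 kg with its parts; slides at a push of 1 to 4 N. Origin: centre of underside. Front: flat upright lip 36 mm high, outer face at x = -80 mm; back wall at x = +80; sides full height from x = -25 back. Already home against the panel: leave alone. Its place in the row varies.
- label_a: blank white label card 56 x 14 mm on the panel's top edge, 85 mm up, behind the place of bin a. Its origin is the point on the bench in the middle of that place: bin a is home when its origin is here with its x along the panel's x. Places are 118 mm apart: 18 mm between bins at home.
- label_b: blank white label card 56 x 14 mm on the panel's top edge, 85 mm up, behind the place of bin b. Its origin is the point on the bench in the middle of that place: bin b is home when its origin is here with its x along the panel's x. Places are 118 mm apart: 18 mm between bins at home.
- label_c: blank white label card 56 x 14 mm on the panel's top edge, 85 mm up, behind the place of bin c. Its origin is the point on the bench in the middle of that place: bin c is home when its origin is here with its x along the panel's x. Places are 118 mm apart: 18 mm between bins at home.
- label_d: blank white label card 56 x 14 mm on the panel's top edge, 85 mm up, behind the place of bin d. Its origin is the point on the bench in the middle of that place: bin d is home when its origin is here with its x along the panel's x. Places are 118 mm apart: 18 mm between bins at home.
- label_e: blank white label card 56 x 14 mm on the panel's top edge, 85 mm up, behind the place of bin e. Its origin is the point on the bench in the middle of that place: bin e is home when its origin is here with its x along the panel's x. Places are 118 mm apart: 18 mm between bins at home.
- spool: metal solder spool standing on end, 54 mm diameter, 45 mm high, in front of bin c by 45 to 75 mm (lip to spool's axis): leave alone. Origin: centre of its underside.
- board: small circuit board with a green terminal strip and two capacitors, 56 (x) x 72 (y) mm, 19 mm high, in front of bin e: leave alone. Origin: centre of its underside.
- cutters: red-handled flush cutters lying flat with the jaws towards bin d, 150 mm long (along its x, jaws at +82, handle ends at -68 mm), 46 mm wide, 12 mm high, in front of bin d: leave alone. Origin: under the handles.
- meter: dark grey multimeter lying on its back, 150 (x) x 74 (y) x 42 mm high, beside the left end of the row: leave alone. Origin: centre of its underside.
- screwdriver: small screwdriver lying along its x, about 160 mm long, under 30 mm high, beside the right end of the row: leave alone.
There are look-alikes about, which are no part of the job. Leave any orange or purple look-alike of the bin_b alone.

How it is judged (in metres and radians):
At the end, for the whole second after the job is handed in: All five bins stand flat and at rest on the bench in their own places: back wall within 5 mm of the panel, sideways within 11 mm of the middle of the place, square to the panel within 0.05 rad (3 degrees) (x of bin_a in the frame of label_a above -0.005 m and y of bin_a in the frame of label_a between -0.011 and 0.011 m and angle between the x axis of each of bin_a, bin_b, bin_c, bin_d, bin_e and the x axis of panel, either way round below 0.05 rad and angle between each of bin_a, bin_b, bin_c, bin_d, bin_e's own z axis and vertical below 0.03 rad and height (world z) of each of bin_a, bin_b, bin_c, bin_d, bin_e below 0.004 m and linear speed of each of bin_a, bin_b, bin_c, bin_d, bin_e below 0.01 m/s and x of bin_b in the frame of label_b above -0.005 m and y of bin_b in the frame of label_b between -0.011 and 0.011 m and x of bin_c in the frame of label_c above -0.005 m and y of bin_c in the frame of label_c between -0.011 and 0.011 m and x of bin_d in the frame of label_d above -0.005 m and y of bin_d in the frame of label_d between -0.011 and 0.011 m and x of bin_e in the frame of label_e above -0.005 m and y of bin_e in the frame of label_e between -0.011 and 0.011 m); the robot touches nothing.
It fails at once if a bin is lifted off the bench or tipped (height (world z) of any of bin_a, bin_b, bin_c, bin_d, bin_e above 0.008 m or angle between any of bin_a, bin_b, bin_c, bin_d, bin_e's own z axis and vertical above 0.12 rad).
It fails at once if a bin that was already home is shoved about (more than 12 mm) (distance of any of bin_c, bin_d, bin_e from where it was at the start of the episode above 0.012 m).
It fails at once if the spool, board, cutters, meter or screwdriver is moved more than 15 mm (distance of any of spool, board, cutters, meter, screwdriver from where it was at the start of the episode above 0.015 m).
It also fails if it takes over 50 s, if anything falls off the work surface, if the arm or the gripper's body presses on something with over 40 N, if the wrist force passes 120 N, or if a joint passes its speed limit or range.

### The arm

A 6-joint arm with a two-finger parallel gripper is mounted at the origin on the work surface. World frame = base frame: x ahead of the robot, y to its left, z up, the work surface at z = 0. Lengths are in mm, angles in rad, forces in N, time in s.
With the tool pointing down it reaches from about 300 to 775 mm from the base axis. Payload 14.6 kg.
Tool frame: the origin (TCP) lies on the centre line of the jaws, within the pads' length; the fingertips stand 19 mm ahead of it and the grasp point (between the pads) is the TCP (bot.tip_reach is the distance from the TCP to the fingertips, in mm); y points along the fingers, x is the direction in which the jaws open and shut, and the axes are right-handed (so a half turn about y gives the same grasp; the last joint's range is limited). The gripper opens to 85 mm and grips with 20 to 120 N. Pads are 22 mm wide; open, the fingers measure 114 mm over their backs; the gripper's body (76 mm by 85 mm) begins 54 mm behind the grasp point. The pads swing forward as they close: fully open they stand 13 mm farther back than shut.
Start: joints at [1.16, 0.3, 1.521, -0, 1.321, -0.067], TCP at [185.384, 517.805, 250.281] pointing down, gripper open.
Joint ranges: [-3.03, 3.03], [-0.79, 2.21], [0.23, 2.52], [-1.04, 4.18], [0, 3.07], [-2.55, 2.55]. Speed limits (rad/s): [2.22, 2.22, 2.57, 3.14, 3.14, 3.14].

### API

Orientations are given as a unit quaternion [w, x, y, z].
In Python, from rig import bot gives the robot as it stands. Calls block until the motion is done:
- bot.move_to(position, orientation): joint-space move of the TCP to a pose.
- bot.servo_line(position, attitude=None, speed=150, until_force=None): straight line of the TCP; attitude=None keeps the orientation; speed is the mean speed in mm/s. With until_force (N) it stops when the force on the tool has changed by that much, and returns True; else False.
- bot.move_joints(angles): joint-space move.
- bot.move_gripper(opening, grip_force=None): finger opening in mm; grip_force is the grip in N (None keeps the last); returns when the fingers have stopped.
- bot.dwell(seconds).
- bot.ik(position, orientation): joint angles nearest the present ones, or None.
- bot.read_state(): the state.
- bot.read_camera(name): name is "scene" or "top" or "wrist"; returns a dict with "image" (480x640x3 uint8, blue, green, red), "depth" (480x640 float32, mm along the optical axis (not along the pixel's ray), 0 where there is no reading), "fovy" (degrees; the focal length in pixels is half the picture's height over the tangent of half this angle, whatever the lens; pixels are square), "cx", "cy" (the principal point, pixels), "eye" and "attitude" of the camera in the world; the wrist camera has in their place "mount" (4x4, takes a point from camera to tool coordinates, whose origin is the TCP and whose axes are the tool frame's). Camera axes: x right, y down, z forward; pixel columns grow to the right and rows downward; lengths in mm; the calibration is good to about 2 mm. The wrist camera is an equidistant fisheye: a pixel r from the principal point sees the ray r / f radians off the axis. A picture is of the moment at which its call begins: read the wrist's pose just before it.
A pose or a line that the arm cannot do raises bot.MotionError and nothing moves.
- bot.finish_job(): hands the job in, once; it reports no verdict.
The state is a dict: "clock": time; "joint_positions": joint angles; "qvel": joint speeds; "effort": joint torques, N m; "ee_pos": TCP position; "tool_rot": TCP orientation; "ft_force": force on the tool from outside, world axes, zero at the start; "moment": the same for the moment, N m; "grip_width": finger opening in mm.
Only numpy, scipy, OpenCV 4.12 (cv2) and the standard library are available. Lean on these libraries where they do the work, as an engineer would, in place of code of your own. Each camera call takes 0.05 s, during which the arm holds its last target. There are 200 camera calls.

## Working session

There is one attempt and no reset: what is moved stays moved. The work goes in short steps, each a Python script; the robot and the scene stay as the last script left them, time stands still between calls to the robot, and variables do not carry over. Pictures are saved under pics/ and viewed, about 8 in all and at most 12, crops included, and the job is handed in when it is done.

```bash
ls; mkdir -p pics; cat > h.py <<'E'
import numpy as np, cv2
from scipy.spatial.transform import Rotation as R
from rig import bot
def rot(q): return R.from_quat(np.roll(q,-1)).as_matrix()
def cloud(c):
    h,w=c['depth'].shape; f=h/2/np.tan(np.radians(c['fovy'])/2)
    v,u=np.mgrid[:h,:w]; d=c['depth']
    p=np.dstack([(u-c['cx'])/f*d,(v-c['cy'])/f*d,d])
    a=np.array(c['attitude']); M=rot(a) if a.size==4 else a
    P=p@M.T+np.array(c['eye']); P[d==0]=np.nan
    return P
E
python3 - <<'E'
from h import *
for n in('scene','top'):
    c=bot.read_camera(n); cv2.imwrite(f'pics/{n}0.png',c['image']); np.savez(f'{n}0.npz',**c)
    print(n,c['fovy'],c['cx'],c['cy'],c['eye'],c['attitude'],(c['depth']>0).mean())
print(bot.read_state())
E
```

```text
pics
scene 55.4867590063335 326.47788024035 244.00868292619697 [ 975.2221918  -228.38577265  784.08254102] [-0.24802549  0.81237572  0.50195895 -0.16299162] 0.996005859375
top 44.1411400862832 317.8627508126434 238.16314548035177 [ 379.0639188     8.38971671 1510.96633184] [-0.031388    0.71644082 -0.69590257  0.0380389 ] 0.9960481770833334
{'clock': 0.1, 'joint_positions': array([ 1.16041994e+00,  3.00398822e-01,  1.52151295e+00,  1.58224893e-05,
        1.32070061e+00, -6.66131495e-02]), 'qvel': array([-0.00014411, -0.00076618, -0.00221057,  0.00162432, -0.00166702,
        0.00032959]), 'effort': array([ 2.48827186e-03, -5.44374704e+01, -3.62366903e+01,  1.18739467e-05,
        3.07290939e-03,  1.95243484e-05]), 'ee_pos': array([185.29916215, 517.64642983, 249.78977286]), 'tool_rot': array([-0.57796848,  0.5783342 ,  0.40680212, -0.40742364]), 'ft_force': array([0.46325057, 1.0266966 , 0.28960821]), 'moment': array([-0.00046287, -0.04072002,  0.00639124]), 'grip_width': 85.64979748615566}
```

View pics/top0.png

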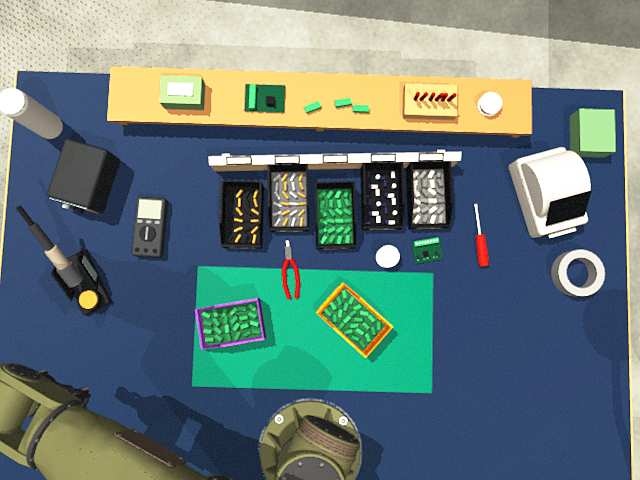

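View pics/scene0.png

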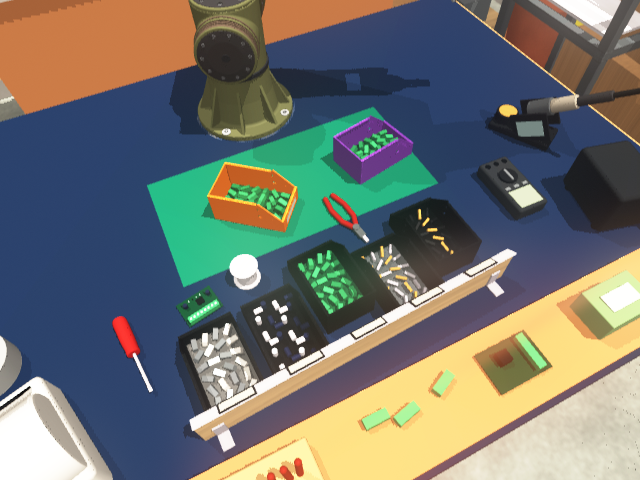

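The top view (up = +x, left = +y) shows the pulled-out bins are the leftmost (≈243,215 px) and the middle one with green parts (≈336,215). The panel runs from (210,160) to (460,155), the spool is at (388,256) and the cutters' jaws are at (288,243). The scene view agrees.

```bash
cat > meas.py <<'E'
from h import *
import sys
def measure(c):
    P=cloud(c); z=P[...,2]; im=c['image'].astype(int)
    reg=(P[...,0]>380)&(P[...,0]<760)&(abs(P[...,1])<420)
    # panel: white/wood top strip, z 80..97
    m=reg&(z>80)&(z<100); n,l,s,_=cv2.connectedComponentsWithStats(m.astype(np.uint8))
    k=1+np.argmax(s[1:,4]); Q=P[l==k][:,:2]
    r=cv2.minAreaRect(Q.astype(np.float32)); b=cv2.boxPoints(r)
    print('panel top rect',np.round(r[0]),np.round(r[1]),'box',np.round(b).tolist(),'z',np.round(np.median(P[l==k][:,2]),1))
    Qc=Q-Q.mean(0); d=np.linalg.svd(Qc,full_matrices=False)[2][0]; d=d*np.sign(d[1]); yaw=np.arctan2(-d[0],d[1])
    ex=np.array([np.cos(yaw),np.sin(yaw)]); ey=np.array([-ex[1],ex[0]])
    return P,ex,ey,yaw,Q
if __name__=='__main__':
  for n in ('top','scene'):
    c=dict(np.load(n+'0.npz')); P,ex,ey,yaw,Q=measure(c)
    print(n,'yaw',yaw,'x(front,back)',np.percentile(Q@ex,[1,99]),'y',np.percentile(Q@ey,[0.3,99.7]))
    mid=np.percentile(Q@ey,[.3,99.7]).mean(); x0=np.percentile(Q@ex,1)
    X=P[...,:2]@ex-x0; Y=P[...,:2]@ey-mid; z=P[...,2]
    np.savez(n+'_xyz.npz',X=X,Y=Y,z=z)
    # height map in panel frame
    H=np.zeros((400,720)); ok=(X>-340)&(X<60)&(abs(Y)<360)&(z>3)&(z<150)
    i=(60-X[ok]).astype(int).clip(0,399); j=(360-Y[ok]).astype(int).clip(0,719)
    np.maximum.at(H,(i,j),z[ok]); H=cv2.dilate(H,np.ones((3,3)))
    cv2.imwrite(f'pics/H_{n}.png',cv2.applyColorMap((H*2.5).clip(0,255).astype(np.uint8),cv2.COLORMAP_JET))
E
python3 meas.py; python3 -c "
import cv2,numpy as np
cv2.imwrite('pics/H.png',cv2.resize(np.vstack([cv2.imread('pics/H_top.png')[40:340],cv2.imread('pics/H_scene.png')[40:340]]),(720,600)))"
```

```text
panel top rect [717. -38.] [ 24. 620.] box [[690.0, 271.0], [720.0, -349.0], [745.0, -348.0], [714.0, 272.0]] z 85.4
top yaw 0.05032655207512413 x(front,back) [705.06450048 725.78851323] y [-381.64150921  233.21938525]
panel top rect [722. -38.] [ 20. 620.] box [[696.0, 271.0], [727.0, -348.0], [748.0, -347.0], [716.0, 272.0]] z 84.9
scene yaw 0.05200670899123427 x(front,back) [709.98212844 728.52341105] y [-382.95098753  231.20628573]
```

View pics/H.png

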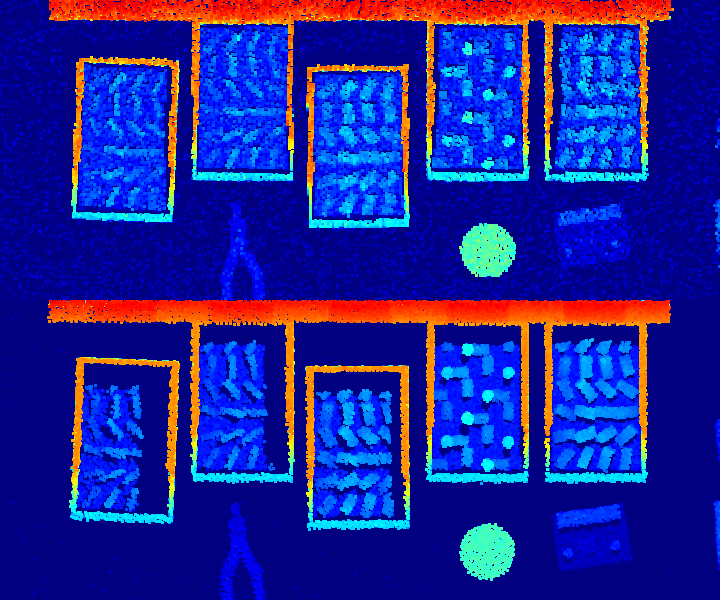

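The height maps, in the panel frame at 1 mm/px, show bins 1 and 3 from the left pulled out about 45 mm. Bin 1 is skewed about 2° and the other three are flush. Next I'll fit rectangles and plan the pushes.

```bash
cat > fit.py <<'E'
from h import *
# panel frame: world yaw, origin
from meas import measure
def bins(P,yaw=0.0512,verbose=True):
    ex=np.array([np.cos(yaw),np.sin(yaw)]); ey=np.array([-ex[1],ex[0]])
    O=717.5*0; X=P[...,:2]@ex; Y=P[...,:2]@ey; z=P[...,2]
    out=[]
    for k in range(5):
        yc=-75+236-118*k
        m=(abs(Y-yc)<59)&(z>31)&(z<79)&(X>450)&(X<701)
        q=np.c_[X[m],Y[m]]; zz=z[m]
        l=q[(zz<41)]                       # lip: front-most low points
        f=np.array([np.percentile(l[(abs(l[:,1]-yy)<8),0],3) for yy in yc+np.arange(-36,37,9)])
        s=np.polyfit(yc+np.arange(-36,37,9),f,1)
        r=cv2.minAreaRect(q.astype(np.float32))
        side=q[(zz>68)]
        c=[np.percentile(side[abs(side[:,0]-xx)<10,1],[2,98]).mean() for xx in (f.mean()+75,f.mean()+130)]
        out.append((f.mean(),np.mean(c),-s[0],(c[1]-c[0])/55))
        print(k+1,'lip x %.1f yc %.1f yaw(lip) %.3f yaw(side) %.3f'%out[-1],'rect',np.round(r[0],1),np.round(r[1],1),round(r[2],1))
    return out
if __name__=='__main__':
    for n in('top','scene'):
        print(n); bins(cloud(dict(np.load(n+'0.npz'))))
E
python3 fit.py; python3 - <<'E'
from h import *
yaw=.0512; ex=np.array([np.cos(yaw),np.sin(yaw)]); ey=np.array([-ex[1],ex[0]])
print(bot.tip_reach)
for s in(1,-1):
    x=np.r_[ey,0]*s; y=np.array([0,0,-1.]); M=np.c_[x,y,np.cross(x,y)]
    q=np.roll(R.from_matrix(M).as_quat(),1)
    for Y in (161,-75):
        for X in (470,545):
            p=np.r_[X*ex+Y*ey,31]; print(s,Y,X,p,bot.ik(p,q))
E
```

```text
top
1 lip x 505.6 yc 159.8 yaw(lip) -0.030 yaw(side) -0.039 rect [586.3 160.5] [101.3 162. ] 87.7
2 lip x 545.9 yc 42.6 yaw(lip) -0.013 yaw(side) 0.005 rect [622.5  42.6] [154.7 100.1] 0.1
3 lip x 498.9 yc -72.5 yaw(lip) 0.019 yaw(side) 0.018 rect [578.9 -73. ] [161.6 100.4] 0.3
19.0
1 161 470 [461.1444972  184.84250783  31.        ] [ 3.07488657e-01  4.90810855e-01  1.84196435e+00 -4.44089210e-16
  8.08817445e-01 -1.31450767e+00]
1 161 545 [536.04621467 188.68083033  31.        ] [ 2.73994004e-01  6.11354437e-01  1.63503737e+00 -4.44089210e-16
  8.95200851e-01 -1.34800232e+00]
1 -75 470 [473.22241866 -50.84822982  31.        ] [-1.84015729e-01  4.56185503e-01  1.89955732e+00 -4.44089210e-16
  7.85849827e-01 -1.80601206e+00]
1 -75 545 [548.12413614 -47.00990732  31.        ] [-1.52133849e-01  5.80308434e-01  1.68917917e+00 -4.44089210e-16
  8.72105051e-01 -1.77413018e+00]
-1 161 470 [461.1444972  184.84250783  31.        ] [ 3.07488657e-01  4.90810855e-01  1.84196435e+00 -4.44089210e-16
  8.08817445e-01  1.82708498e+00]
-1 161 545 [536.04621467 188.68083033  31.        ] [ 2.73994004
[... 674 characters left out ...]
(f.mean()+75,f.mean()+130)]
       ~~~~~~~~~~~~~^^^^^^^^^^^^^^^^^^^^^^^^^^^^^^^^^^^^^
    return _quantile_unchecked(
        a, q, axis, out, overwrite_input, method, keepdims, weights)
    return _ureduce(a,
                    func=_quantile_ureduce_func,
    ...<5 lines>...
                    overwrite_input=overwrite_input,
                    method=method)
    r = func(a, **kwargs)
    result = _quantile(arr,
                       quantiles=q,
    ...<2 lines>...
                       out=out,
                       weights=wgt)
    slices_having_nans = np.isnan(arr[-1, ...])
                                  ~~~^^^^^^^^^
IndexError: index -1 is out of bounds for axis 0 with size 0
```

```bash
sed -i 's/(X>450)/(X>(520 if k==3 else 490))/' fit.py; python3 fit.py; cat > push.py <<'E'
from h import *
yaw=.0512; ex=np.array([np.cos(yaw),np.sin(yaw)]); ey=np.array([-ex[1],ex[0]])
x=np.r_[ey,0]; y=np.array([0,0,-1.]); q=np.roll(R.from_matrix(np.c_[x,y,np.cross(x,y)]).as_quat(),1)
W=lambda X,Y,z: np.r_[X*ex+Y*ey,z]
def rep(t):
    s=bot.read_state(); p=s['ee_pos']; print(t,'clk %.2f X %.1f Y %.1f z %.1f'%(s['clock'],p[:2]@ex,p[:2]@ey,p[2]),'F',np.round(s['ft_force'],1))
def push(Y,X0,X1):
    bot.move_to(W(X0,Y,190),q); bot.servo_line(W(X0,Y,31),speed=120); rep('down')
    h=bot.servo_line(W(X0+44,Y,31),speed=40,until_force=25); rep(f'mid {h}')
    h=h or bot.servo_line(W(X1,Y,31),speed=25,until_force=10); rep(f'end {h}')
    s=bot.read_state()['ee_pos'][:2]@ex
    bot.servo_line(W(s-30,Y,31),speed=80); bot.servo_line(W(s-30,Y,190),speed=200); rep('up')
E
python3 - <<'E'
from push import *
bot.move_gripper(56)
push(160.6,470,541)
E
```

```text
top
1 lip x 505.6 yc 159.8 yaw(lip) -0.030 yaw(side) -0.039 rect [586.3 160.5] [101.3 162. ] 87.7
2 lip x 545.9 yc 42.6 yaw(lip) -0.013 yaw(side) 0.005 rect [622.5  42.6] [154.7 100.1] 0.1
3 lip x 498.9 yc -72.5 yaw(lip) 0.019 yaw(side) 0.018 rect [578.9 -73. ] [161.6 100.4] 0.3
4 lip x 545.6 yc -192.9 yaw(lip) -0.016 yaw(side) -0.017 rect [ 622.4 -192.9] [101.  156.9] 89.8
5 lip x 545.0 yc -310.7 yaw(lip) 0.018 yaw(side) 0.011 rect [ 622.2 -311.4] [103.1 157.1] 89.8
scene
1 lip x 509.2 yc 158.9 yaw(lip) -0.042 yaw(side) -0.041 rect [588.9 160.4] [102.8 162. ] 87.7
2 lip x 548.9 yc 42.4 yaw(lip) -0.002 yaw(side) 0.002 rect [624.3  42.5] [152.8 102.2] 0.0
3 lip x 502.6 yc -73.0 yaw(lip) 0.010 yaw(side) 0.005 rect [582.5 -72.8] [162.2 101.7] 0.6
4 lip x 549.4 yc -193.0 yaw(lip) -0.001 yaw(side) -0.007 rect [ 624.4 -192.8] [100.5 153. ] 89.8
5 lip x 549.1 yc -311.2 yaw(lip) 0.010 yaw(side) 0.006 rect [ 624.3 -311.4] [153.3 100.3] 0.1
down clk 3.59 X 470.3 Y 160.7 z 31.6 F [ 0.3 -0.3  0.4]
mid False clk 4.84 X 514.1 Y 160.7 z 31.0 F [-0.6 -0.7  0.8]
end True clk 5.77 X 538.4 Y 160.6 z 30.5 F [ 0.8  0.5 -0.8]
up clk 7.22 X 508.0 Y 160.5 z 188.8 F [-0.7 -0.8  0.1]
```

The push stopped by force at X 538, about where the lip should be at home (547 less an 11 mm half finger). Now the middle bin.

```bash
python3 - <<'E'
from push import *
import fit
push(-75.4,464,541)
bot.move_to(W(400,-75,300)+[0,250,0],q)
for n in('top','scene'):
    c=bot.read_camera(n); cv2.imwrite(f'pics/{n}1.png',c['image']); np.savez(f'{n}1.npz',**c)
    print(n); fit.bins(cloud(c))
print(bot.read_state()['clock'])
E
```

```text
down clk 9.65 X 464.3 Y -75.5 z 31.6 F [0.4 0.2 0.3]
mid False clk 10.90 X 508.1 Y -75.4 z 31.1 F [-0.3  0.1  1.2]
end True clk 12.03 X 538.3 Y -75.3 z 30.6 F [-0.   0.5 -0.1]
up clk 13.48 X 507.9 Y -75.3 z 188.8 F [ 0.1  0.1 -0.3]
top
1 lip x 546.9 yc 163.6 yaw(lip) 0.015 yaw(side) -0.010 rect [623.2 163.2] [100.4 154.7] 89.7
2 lip x 545.7 yc 42.6 yaw(lip) 0.001 yaw(side) 0.003 rect [622.6  42.7] [156.3 100.1] 0.1
3 lip x 546.2 yc -73.8 yaw(lip) -0.004 yaw(side) 0.016 rect [623.1 -73.8] [100.3 155.7] 90.0
4 lip x 545.8 yc -192.8 yaw(lip) -0.011 yaw(side) -0.018 rect [ 623.2 -192.8] [101.3 156. ] 89.6
5 lip x 545.5 yc -310.6 yaw(lip) 0.004 yaw(side) 0.005 rect [ 622.5 -311.1] [156.9 102.5] 0.2
scene
1 lip x 550.3 yc 163.1 yaw(lip) 0.007 yaw(side) -0.000 rect [624.7 163.7] [103.8 152.1] 89.9
2 lip x 549.0 yc 42.3 yaw(lip) 0.003 yaw(side) -0.008 rect [624.5  42.6] [102.3 152.9] 90.0
3 lip x 550.2 yc -73.9 yaw(lip) 0.001 yaw(side) 0.001 rect [625.1 -73.7] [151.7 101.4] 0.2
4 lip x 549.3 yc -193.0 yaw(lip) -0.005 yaw(side) -0.006 rect [ 624.4 -192.8] [100.2 153.1] 89.8
5 lip x 548.9 yc -311.3 yaw(lip) -0.003 yaw(side) 0.001 rect [ 624.2 -311.3] [153.6 100.2] 0.0
14.7
```

View pics/scene1.png

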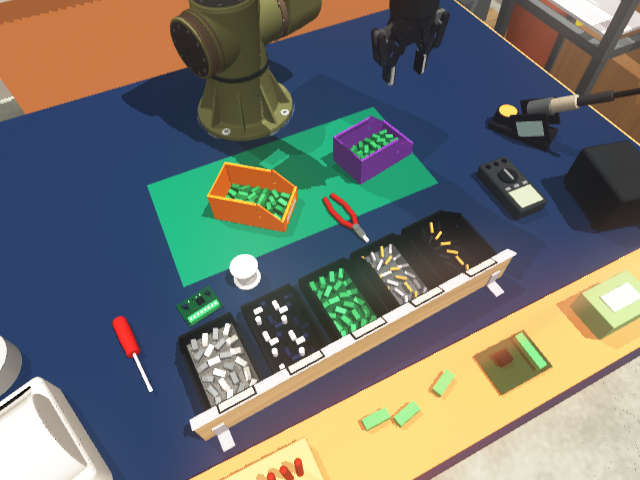

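All five bins are in line, at rest and square, and the spool, cutters and board are where they were. The pushed bins sit about 1 mm deeper than their neighbours and at most 3 mm off sideways. I'm handing it in.

```bash
python3 -c "
from rig import bot
print(bot.finish_job())"
```

```text
the job is handed in; nothing more can be done
None
```

I pushed the two pulled-out bins, the leftmost and the middle one, back against the panel with the fingertips. Each took one low push on the front lip with the jaws part open, stopped by the rise in force. The job was handed in at about 15 s on the robot's clock; no verdict is reported.

- **Depth:** the top and scene cameras, checked after the pushes, put both lips 0.4 to 1.4 mm past those of the bins already home, so the back walls should be against the panel.
- **Sideways:** the leftmost bin is about 3 mm off its place and the middle one about 2 mm, against a limit of 11 mm. I took the places from the spacing to the bins already home, not from the labels.
- **Squareness:** the rectangle fits put all five bins within about 0.4° of square. The noisier lip and side-edge estimates reach 1° and disagree with each other within that. The limit is 3°.
- **Everything else:** the three home bins measured within 1 mm of their starting positions. The spool, board, cutters, meter and screwdriver look unmoved in the final picture; I did not measure them.
- **Camera disagreement:** the two cameras differ by about 3 to 4 mm in absolute depth, so I judged depth only against the neighbouring bins.

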